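# Shut and bolt the pastry-cutter box

### The job

Shut the pastry-cutter box: slide its flat cover fully home over the compartment with the cutters, then pull up the spring plunger on the bolt in front of the box, slide the bolt to the next hole towards the box and let the pin drop fully home there, so that the bolt's end stands behind the cover. Do not run the bolt past that hole, and leave the things standing around alone. Finish still holding the plunger's knob, with the pin fully down; do not let go.

Things in the scene. Friction and masses are not known exactly. Their poses are not given: they have to be found in the camera images.
- cutter_box: grey box fixed to the worktop. Origin on the worktop, x away from its rail (about away from the robot), y left along the cover's travel, z up. Box x -60 to 60, y -162 to 135 mm: compartment (two loose cutters, below the cover) y -20 to 128, flat deck 44 mm high y -162 to -20; cover guides to 56 mm high.
- next_hole (a point): centre of the next hole's mouth in the fixed steel rail (30 mm wide, top 44 mm high) that runs in front of the box along box x from -210 to -60 mm, at y = -44 mm. Holes 11 mm square at box x = -190, -155 (bolt now), -120 (this one) and -85 mm, 35 mm apart.
- cover (a joint): opening of the aluminium cover (108 x 155 x 5 mm, top 49.5 mm high) in m: 0 = fully home against its stop, grows to 0.12 as it slides along box -y over the deck. Friction about 1.5 N; stays where it is left.
- cover_grip (a point): middle of the cover's black grip rib. The rib is 14 mm thick along the box's y, 44 mm long along x; it rises from the cover's top (49.5 mm) to 72.5 mm above the worktop, the point is at 62.5 mm. It lies at box x = 0, y = 49.5 mm minus the cover's opening.
- bolt (a joint): travel of the steel bolt along the rail in m: 0 = present hole, positive towards the box (box +x); next hole 0.035, the one after 0.070. Friction 1.5 N. A sleeve 40 x 42 mm, top 55 mm high, with a finger 16 mm wide towards the box that crosses the cover's path just behind the closed cover: an open cover blocks it, and once shot it blocks the cover.
- plunger (a joint): lift of the spring plunger in m: 0 = pin fully down in a hole, 0.014 = pulled up to its stop. The round-ended pin (8 mm) leaves the hole at about 0.010. The spring pushes down with about 4 N at 0 and 8 N at 0.014. Between holes the pin rests on the rail at about 0.010; it enters a hole by itself when within about 3 mm.
- knob: black round ribbed knob on top of the plunger, 24 mm diameter, 28 mm high, axis vertical; origin at the centre of its underside, 73 mm above the worktop with the pin down (top 101 mm). It rides on the bolt (at the bolt's pin) and rises with the plunger; below it a barrel of 18 mm diameter reaches up to 71 mm from the sleeve.
- bolt_tip (a point): end of the bolt's finger, 93 mm from the pin axis towards the box, 50 mm above the worktop
- lemon: yellow lemon, 71 x 53 x 51 mm, a bystander to leave alone; origin under its centre
- peeler: black-handled peeler, 170 x 25 x 18 mm, lying in front on the left, a bystander; origin under its centre
- spice_jar: spice jar with dark cap, 45 mm diameter, 105 mm high, behind the box, a bystander; origin under its centre
- tin: food tin, 57 mm diameter, 72 mm high, to the right of the box, a bystander; origin under its centre

How it is judged (in metres and radians):
On the way, in this order (a step that is already met when the one before it is completed fails the run):
1. the cover is fully home, the bolt still in its first hole (value of joint cover below 0.006 m and value of joint bolt below 0.008 m), for 0.2 s.
2. the plunger is pulled up with the bolt still at its first hole (value of joint plunger above 0.0085 m and value of joint bolt below 0.012 m and value of joint cover below 0.008 m), for 0.05 s.
At the end, for the whole second after the job is handed in: cover within 6 mm of fully home, bolt at the next hole (35 mm, +-4 mm) and still, plunger within 3 mm of fully down, and the fingers still hold the knob with more than 2 N (value of joint cover below 0.006 m and value of joint bolt between 0.031 and 0.039 m and value of joint plunger below 0.003 m and velocity of joint bolt between -0.01 and 0.01 m/s and contact force between the fingers and knob above 2 N); the arm keeps its last pose, push and grip.
It fails at once if the bolt is run well past the next hole (value of joint bolt above 0.055 m).
It fails at once if a bystander is pushed away (over 40 mm) (distance of any of lemon, peeler, spice_jar, tin from where it was at the start of the episode above 0.04 m).
It also fails if it takes over 42 s, if anything falls off the work surface, if the arm or the gripper's body presses on something with over 40 N, if the wrist force passes 120 N, or if a joint passes its speed limit or range.

### The arm

A 7-joint arm with a two-finger parallel gripper is mounted at the origin on a cart in front of the work surface, level with it; the furniture and walls round the work are solid. World frame = base frame: x ahead of the robot, y to its left, z up, the work surface at z = 0. Lengths are in mm, angles in rad, forces in N, time in s.
With the tool pointing down it reaches from about 400 to 875 mm from the base axis. Payload 6.5 kg.
Tool frame: the origin (TCP) lies at the very end of the fingers, on their centre line; the grasp point (between the pads) lies 19 mm behind it; z points along the fingers, y is the line along which they close (so a half turn about z gives the same grasp; the last joint's range is limited). The gripper opens to 88 mm and grips with 3 to 60 N. Pads are 18 mm wide; open, the fingers measure 123 mm over their backs; the gripper's body (75 mm by 187 mm) begins 45 mm behind the grasp point.
Start: joints at [1.204, 0.536, -0.004, 1.538, 0.003, 1.067, -0.071], TCP at [192.581, -620.808, 238.716] pointing down, gripper open.
Joint ranges: [-2.7, 2.7], [-0.37, 2.16], [-1.27, 1.26], [0.24, 2.4], [-1.31, 4.45], [0.19, 1.91], [-2.76, 2.76]. Speed limits (rad/s): [2.39, 2.39, 3.14, 3.14, 3.14, 3.14, 3.14].

### API

Orientations are given as [roll, pitch, yaw] about the fixed x, y, z axes, in that order (R = Rz(yaw) Ry(pitch) Rx(roll)).
In Python, from rig import arm, cams, hand_in gives the robot as it stands (arm), with the cameras (cams) and the job as plain functions.
- The arm moves only by the tool advance, called after ">>>" by a JSON object that holds its "name" and its "arguments". Schema: {"type":"object","properties":{"increments":{"type":"object","properties":{"wx":{"type":"array","items":{"type":"number"},"minItems":1,"maxItems":10},"wy":{"type":"array","items":{"type":"number"},"minItems":1,"maxItems":10},"wz":{"type":"array","items":{"type":"number"},"minItems":1,"maxItems":10},"sx":{"type":"array","items":{"type":"number"},"minItems":1,"maxItems":10},"sy":{"type":"array","items":{"type":"number"},"minItems":1,"maxItems":10},"sz":{"type":"array","items":{"type":"number"},"minItems":1,"maxItems":10},"jaw":{"type":"array","items":{"type":"number"},"minItems":1,"maxItems":10}},"additionalProperties":false,"required":["wx","wy","wz","sx","sy","sz","jaw"]},"clamp_n":{"type":"number"},"only":{"type":"string"},"quiet":{"type":"boolean"},"lines":{"type":"string"}},"required":["increments"],"additionalProperties":false}. increments is an object with one list for each field, all of the same length, 1 to 10, a row being the entries at one place: wx, wy, wz (a rotation vector in shares of pi rad (1.0 is pi rad)), sx, sy, sz (the shift in parts of the range, where 1.0 means 300 mm), jaw (the finger opening in mm); each row is the pose to reach, as a shift and turn from the pose commanded when the call began, along the tool's axes at that moment; what a row does not reach only later rows make up. A row lasts 1/12 s, in which the tool goes at most 41.7 mm and 0.125 rad, less where a joint would pass 70% of its speed; a pose out of reach is approached as far as the arm can. The fingers move at their own pace and stop on an object; clamp_n is the grip in N (left out, the last holds). Time passes only in rows, so rows that do not move let the fingers close. The tool returns the time, the measured TCP pose, the force, the opening and the grip force at its end. only (a regular expression) keeps the lines of the reply that match it, lines (a string "A,B") keeps lines A to B, and quiet returns only ok. No shift or turn number may pass 1 either way. Input that does not fit is refused with a message, and nothing moves.
- arm.state(): the state, without advancing time (a new reading comes with each control period).
- cams.get_image(name): name is "scene" or "top" or "wrist"; returns a dict with "color" (384x512x3 uint8, red, green, blue), "mtx" (3x3 intrinsics, pixels), "rvec" (rotation vector, rad) and "tvec" (3), from world to camera coordinates, as OpenCV has them. Camera axes: x right, y down, z forward; pixel columns grow to the right and rows downward; lengths in mm; the calibration is good to about 2 mm. The wrist camera is an equidistant fisheye: a pixel r from the principal point sees the ray r / f radians off the axis. A picture is of the moment at which its call begins. There is no depth.
- hand_in(): hands the job in; it is judged then, once.
The state is a dict: "time": time; "joint_pos": joint angles; "qd": joint speeds; "joint_efforts": joint torques, N m; "tool_pos": TCP position; "eef_rot": TCP orientation; "force": force on the tool from outside, world axes, zero at the start; "wrist_torque": the same for the moment, N m; "width": finger opening in mm; "grasp_force": force on a finger pad.
Only numpy, scipy, OpenCV 4.12 (cv2) and the standard library are available. Lean on these libraries where they do the work, as an engineer would, in place of code of your own. Each camera call takes 0.05 s, during which the arm holds its last target. There are 200 camera calls.

## Working session

There is one attempt and no reset: what is moved stays moved. The work goes in short steps, Python scripts to look and compute and a tool call to move; the robot and the scene stay as the last step left them, time stands still between calls to the robot, and variables do not carry over. Pictures are saved under pics/ and viewed, at most 10 in all, crops included, and the job is handed in when it is done.

```bash
ls; mkdir -p pics; python3 - <<'E'
from rig import arm, cams, hand_in
import cv2
s=arm.state();print(s)
for n in("scene","top"):
    d=cams.get_image(n);cv2.imwrite(f"pics/{n}0.png",d["color"][...,::-1]);print(n,d["mtx"].tolist(),d["rvec"],d["tvec"])
E
```

```text
pics
rig.py
{'time': 0.0, 'joint_pos': array([ 1.20379095,  0.53718185, -0.0044527 ,  1.53886541,  0.00258171,
        1.06727897, -0.07117506]), 'qd': array([ 0.00050115, -0.00026508,  0.00059465,  0.00028074, -0.00094461,
       -0.00062694,  0.00122519]), 'joint_efforts': array([ 1.51638025e-03, -5.70987082e+01,  9.91470851e-01, -2.51603419e+01,
       -5.61939168e-02,  1.80505594e-02,  1.74802831e-04]), 'tool_pos': array([ 192.40393967, -620.23022594,  237.83177207]), 'eef_rot': array([-3.13986786e+00,  1.03541201e-04,  3.00905592e-01]), 'force': array([-0.37885709, -0.14313551,  0.47339147]), 'wrist_torque': array([0.01318079, 0.01493943, 0.00508761]), 'grasp_force': 0.0, 'width': 88.16671306852308}
scene [[481.24267707473643, 0.0, 250.15461417121318], [0.0, 481.24267707473643, 189.33414130921915], [0.0, 0.0, 1.0]] [ 1.20109312 -2.27377425  1.03951066] [ 272.77094586  370.34332541 1271.68837242]
top [[482.8082698779278, 0.0, 258.0486777177929], [0.0, 482.8082698779278, 191.33079561700256], [0.0, 0.0, 1.0]] [ 2.15923922 -2.1411239   0.12566239] [ -50.67204161  572.24027744 1496.00597777]
```

View pics/scene0.png

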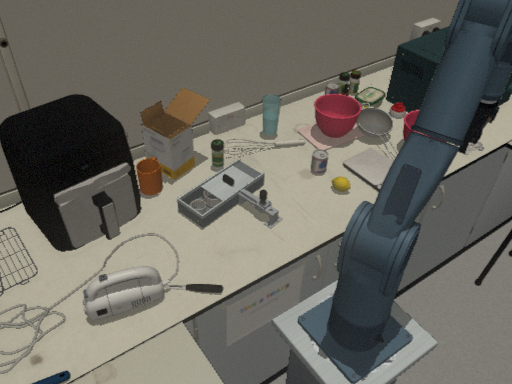

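View pics/top0.png

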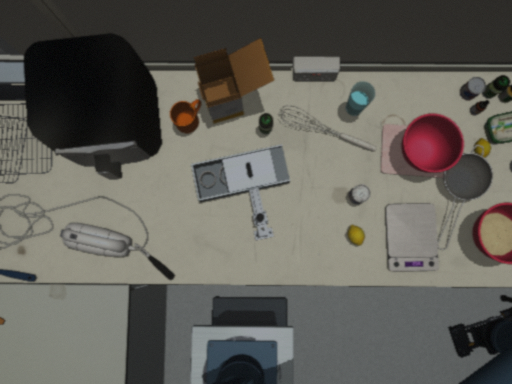

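The scene view shows the box at about (222,192), the rib near (228,181) and the knob near (263,195). In the top view the box is at (240,173), the rib at (250,170) and the knob at (260,217). Next I'll extract the outlines.

```bash
cat > h.py <<'E'
import numpy as np,cv2
def ray(d,uv,fish=False):
    K=d["mtx"];R=cv2.Rodrigues(np.array(d["rvec"],float))[0];t=np.array(d["tvec"],float).ravel()
    x=np.array([(uv[0]-K[0,2])/K[0,0],(uv[1]-K[1,2])/K[1,1]])
    if fish:
        r=np.linalg.norm(x);v=np.r_[x/max(r,1e-9)*np.sin(r),np.cos(r)]
    else: v=np.r_[x,1]
    return -R.T@t,R.T@(v/np.linalg.norm(v))
def plane(d,uv,z,fish=False):
    c,v=ray(d,uv,fish);return (c+v*(z-c[2])/v[2])
E
python3 - <<'E'
from rig import arm, cams, hand_in
from h import *
d=cams.get_image("top");im=d["color"]
a=cv2.resize(im[135:250,180:300],None,fx=5,fy=5,interpolation=cv2.INTER_CUBIC)
e=cams.get_image("scene");b=cv2.resize(e["color"][155:230,170:290],None,fx=5,fy=5,interpolation=cv2.INTER_CUBIC)
cv2.imwrite("pics/topc.png",a[...,::-1]);cv2.imwrite("pics/scenec.png",b[...,::-1])
g=im.max(2).astype(int)
for n,(x0,y0,x1,y1) in dict(rib=(240,155,260,185),knob=(250,205,272,228)).items():
    m=(g[y0:y1,x0:x1]<60).astype(np.uint8);k,l,st,c=cv2.connectedComponentsWithStats(m)
    for i in range(1,k):
        if st[i,4]>5:
            uv=c[i]+[x0,y0];print(n,st[i],uv,plane(d,uv,72.5 if n=="rib" else 101))
E
```

```text
rib [ 7  8  5 14 41] [248.80487805 169.85365854] [635.27011477 -16.84471187  72.5       ]
knob [ 6  9  7  7 37] [259.51351351 217.16216216] [485.78081822 -51.7392806  101.        ]
```

View pics/topc.png

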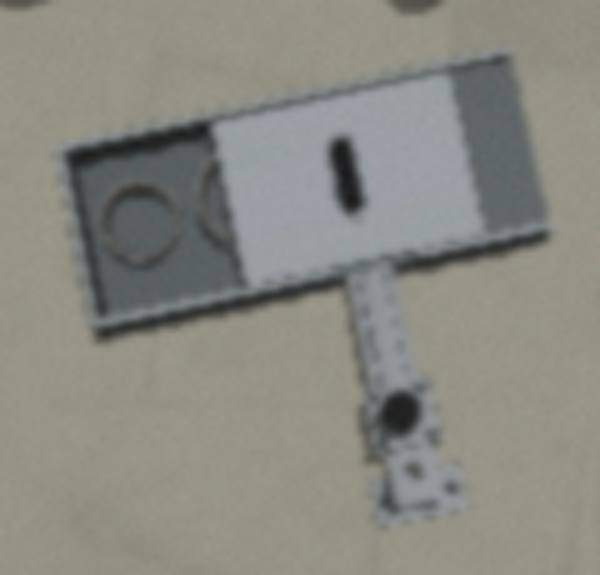

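The top view crop gives box yaw ≈ 0.21, with the rib at crop (347,175) → world (635,-17) and the knob at (400,412) → world (486,-52). That puts the cover about 90 mm open. I'll move over the box to refine with the wrist camera.

The manual's scale: shifts go in shares of 300 mm and turns go in shares of pi rad. Converting my numbers, 300 mm / 300 = 1, 270 mm / 300 = 0.9, 0.05 rad / 3.1416 = 0.0159.

>>> {"name": "advance", "arguments": {"increments": {"wx":[0,0,0,0,0,0,0,0,0,0],"wy":[0,0,0,0,0,0,0,0,0,0],"wz":[0,0,0,0,0,0,0,0,0,0.0159],"sx":[0.1,0.2,0.3,0.4,0.5,0.6,0.7,0.8,0.9,1],"sy":[-0.0867,-0.1733,-0.26,-0.3467,-0.4333,-0.52,-0.6067,-0.6933,-0.78,-0.8667],"sz":[-0.0667,-0.1333,-0.2,-0.2,-0.2,-0.2,-0.2,-0.2,-0.2,-0.2],"jaw":[88,88,88,88,88,88,88,88,88,88]}}}

```text
time: 1.03
tool_pos: [402.6, -281.8, 298.8]
eef_rot: [3.141, -0.0, 0.251]
force: [0.8, -1.1, 0.1]
width: 87.9
grasp_force: 0.0
```

>>> {"name": "advance", "arguments": {"increments": {"wx":[0,0,0,0,0,0,0,0,0],"wy":[0,0,0,0,0,0,0,0,0],"wz":[0,0.0127,0.0127,0.0127,0.0127,0.0127,0.0127,0.0127,0.0127],"sx":[0.1,0.2,0.3,0.4,0.5,0.6,0.7,0.75,0.75],"sy":[-0.0867,-0.1733,-0.26,-0.3467,-0.4333,-0.52,-0.6067,-0.6467,-0.6467],"sz":[0,0,0,0,0,0,0,0,0],"jaw":[88,88,88,88,88,88,88,88,88]}}}

```text
time: 1.78
tool_pos: [573.7, -33.9, 298.5]
eef_rot: [-3.139, -0.002, 0.218]
force: [0.1, -0.2, -0.8]
width: 87.8
grasp_force: 0.0
```

```bash
python3 - <<'E'
from rig import arm, cams, hand_in
import cv2
d=cams.get_image("wrist");cv2.imwrite("pics/w1.png",d["color"][...,::-1]);print(d["mtx"],d["rvec"],d["tvec"]);print(arm.state()["tool_pos"],arm.state()["eef_rot"],arm.state()["joint_pos"])
E
```

```text
[[297.31863964   0.         257.2734305 ]
 [  0.         297.31863964 194.20844081]
 [  0.           0.           1.        ]] [-2.24488537  1.80040182  0.29562895] [-157.46356118  462.69261955  623.79341856]
[572.50028084 -37.14478623 298.29638831] [-3.14035958e+00  6.68128869e-05  2.15279357e-01] [ 0.24476469  0.36947852 -0.33528388  1.66380055  0.13037847  1.13074122
 -1.48074454]
```

View pics/w1.png

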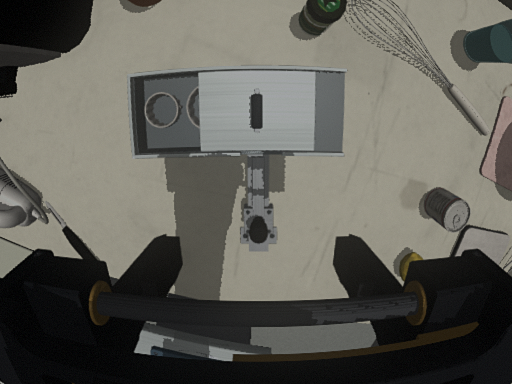

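The wrist view shows the box from (130,70) to (346,156), the rib at (257,110) and the knob at (258,229), with its top facing up the image. The box edges run along the image rows. I'll measure these now.

```bash
python3 - <<'E'
from rig import arm, cams, hand_in
from h import *
d=cams.get_image("wrist");im=d["color"]
print("cam",ray(d,(257,194),True))
g=im.max(2).astype(int)
for n,(x0,y0,x1,y1),z in (("rib",(240,85,275,140),70),("knob",(235,205,285,250),90)):
    m=(g[y0:y1,x0:x1]<60).astype(np.uint8);k,l,st,c=cv2.connectedComponentsWithStats(m)
    for i in range(1,k):
        if st[i,4]>20:
            r=cv2.minAreaRect(np.argwhere(l==i)[:,::-1].astype(np.float32)+[x0,y0]) if 0 else cv2.minAreaRect((np.argwhere(l==i)[:,::-1]+[x0,y0]).astype(np.float32))
            print(n,st[i]+[x0,y0,0,0,0],c[i]+[x0,y0],plane(d,c[i]+[x0,y0],z,True),r)
            if n=="rib":
                P=np.array([plane(d,p,72.5,True) for p in cv2.boxPoints(r)]);print(P)
for uv,z in (((130,71),56),((347,68),56),((134,157),56),((344,156),56),((199,71),49.5),((315,70),49.5),((201,152),49.5),((314,152),49.5)): print(uv,plane(d,uv,z,True))
c=im[50:260,120:360];cv2.imwrite("pics/w1c.png",cv2.resize(c,None,fx=2.8,fy=2.8,interpolation=cv2.INTER_CUBIC)[...,::-1])
t=cams.get_image("top");print("top rib/knob",plane(t,(248.8,169.85),72),plane(t,(259.5,217.16),98))
E
```

```text
cam (array([654.55538387, -20.3181476 , 444.64546122]), array([-0.31032638, -0.06573749, -0.94835443]))
rib [248  92  11  35 352] [253.29545455 108.86647727] [640.06115201 -17.95058586  70.        ] ((253.0, 109.0), (34.0, 10.0), 90.0)
[[659.43963993  -7.12430361  72.5       ]
 [662.02349796 -19.12751992  72.5       ]
 [620.35019192 -28.25658374  72.5       ]
 [617.7118705  -16.07259119  72.5       ]]
knob [245 215  23  27 405] [255.59506173 228.40246914] [491.52262873 -53.27134593  90.        ] ((254.939453125, 228.30572509765625), (25.379165649414062, 20.510833740234375), 61.38954162597656)
(130, 71) [662.3018429  158.45543316  56.        ]
(347, 68) [ 723.01669811 -125.3818762    56.        ]
(134, 157) [544.00521272 133.86023207  56.        ]
(344, 156) [ 606.29652569 -151.64179399   56.        ]
(199, 71) [675.32963357  63.04332594  49.5       ]
(315, 70) [709.12812714 -85.39916013  49.5       ]
(201, 152) [567.88188714  39.72177903  49.5       ]
(314, 152) [ 600.82563516 -110.67888468   49.5       ]
top rib/knob [635.36846188 -16.81361597  72.        ] [486.01038926 -51.67394802  98.        ]
```

View pics/w1c.png

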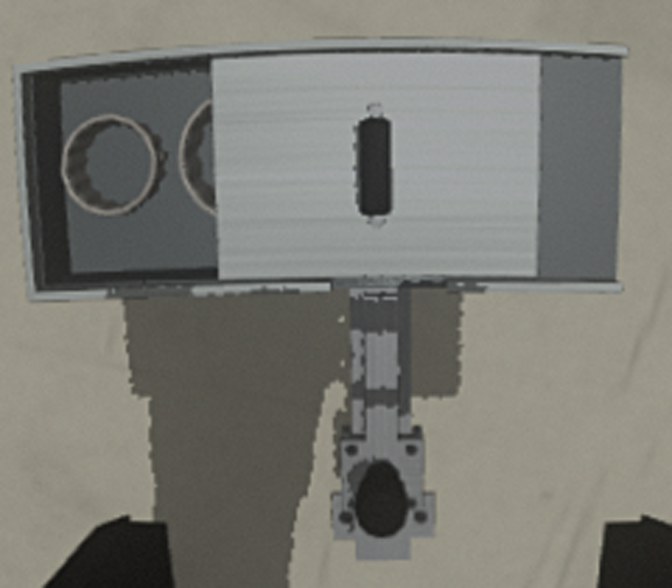

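The crop confirms the layout: rib at crop (375,165), knob at (382,498), both well clear. I'll lower the open fingers around the rib.

To row units: 238 mm / 300 = 0.7933, 110 mm / 300 = 0.3667.

>>> {"name": "advance", "arguments": {"increments": {"wx":[0,0,0,0,0,0,0,0,0,0],"wy":[0,0,0,0,0,0,0,0,0,0],"wz":[0,0,0,0,0,0,0,0,0,0],"sx":[0.0567,0.1133,0.17,0.2267,0.2267,0.2267,0.2267,0.2267,0.2267,0.2267],"sy":[-0.0033,-0.0067,-0.0133,-0.0167,-0.0167,-0.0167,-0.0167,-0.0167,-0.0167,-0.0167],"sz":[0.1,0.2333,0.3667,0.4833,0.6,0.6833,0.74,0.78,0.7933,0.7933],"jaw":[88,88,88,88,88,88,88,88,88,88]}}}

```text
time: 2.77
tool_pos: [636.8, -22.0, 60.4]
eef_rot: [3.141, 0.001, 0.209]
force: [-0.5, -0.3, 0.2]
width: 87.7
grasp_force: 0.0
```

```bash
python3 - <<'E'
from rig import arm, cams, hand_in
import cv2
d=cams.get_image("wrist");cv2.imwrite("pics/w2.png",d["color"][...,::-1]);s=arm.state();print(s["tool_pos"],s["eef_rot"],s["force"])
E
```

```text
[637.61805554 -21.59037881  61.44951587] [ 3.14100510e+00 -6.64854162e-04  2.09777654e-01] [ 0.01049294 -0.21546584  1.15941918]
```

View pics/w2.png

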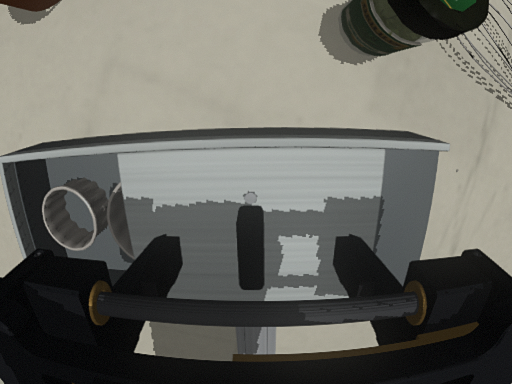

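The rib at (250,247) sits between the fingertips at (180,240) and (336,240), about 4 mm off centre to the left. I'll correct that, lower 4 mm and close.

To row units: -4 mm / 300 = -0.0133.

>>> {"name": "advance", "arguments": {"increments": {"wx":[0,0,0,0,0,0,0,0],"wy":[0,0,0,0,0,0,0,0],"wz":[0,0,0,0,0,0,0,0],"sx":[0,0,0,0,0,0,0,0],"sy":[-0.0133,-0.0133,-0.0133,-0.0133,-0.0133,-0.0133,-0.0133,-0.0133],"sz":[0.0133,0.0133,0.0133,0.0133,0.0133,0.0133,0.0133,0.0133],"jaw":[60,30,8,8,8,8,8,8]}, "clamp_n": 15}}

```text
time: 3.48
tool_pos: [636.5, -16.9, 56.8]
eef_rot: [3.141, -0.0, 0.211]
force: [-0.2, 0.8, 0.0]
width: 36.7
grasp_force: 0.0
```

>>> {"name": "advance", "arguments": {"increments": {"wx":[0,0,0,0,0,0],"wy":[0,0,0,0,0,0],"wz":[0,0,0,0,0,0],"sx":[0,0,0,0,0,0],"sy":[0,0,0,0,0,0],"sz":[0,0,0,0,0,0],"jaw":[8,8,8,8,8,8]}, "clamp_n": 15}}

```text
time: 3.98
tool_pos: [636.5, -17.0, 56.7]
eef_rot: [3.141, 0.0, 0.211]
force: [0.2, -0.9, -1.0]
width: 14.0
grasp_force: 15.0
```

The rib is gripped at a width of 14 mm, so I'll slide the cover home.

To row units: -84 mm / 300 = -0.28, -82 mm / 300 = -0.2733.

>>> {"name": "advance", "arguments": {"increments": {"wx":[0,0,0,0,0,0,0,0,0,0],"wy":[0,0,0,0,0,0,0,0,0,0],"wz":[0,0,0,0,0,0,0,0,0,0],"sx":[0,0,0,0,0,0,0,0,0,0],"sy":[-0.0333,-0.0733,-0.1133,-0.1533,-0.1933,-0.2267,-0.2533,-0.2733,-0.28,-0.28],"sz":[0,0,0,0,0,0,0,0,0,0],"jaw":[8,8,8,8,8,8,8,8,8,8]}}}

```text
time: 4.82
tool_pos: [617.4, 67.5, 56.6]
eef_rot: [-3.14, 0.002, 0.213]
force: [-6.4, 0.3, 4.4]
width: 13.9
grasp_force: 15.0
```

>>> {"name": "advance", "arguments": {"increments": {"wx":[0,0,0,0],"wy":[0,0,0,0],"wz":[0,0,0,0],"sx":[0,0,0,0],"sy":[-0.0067,-0.0133,-0.02,-0.02],"sz":[0,0,0,0],"jaw":[8,8,8,8]}}}

```text
time: 5.15
tool_pos: [616.4, 71.7, 56.6]
eef_rot: [3.141, 0.002, 0.211]
force: [-4.9, -2.5, 6.2]
width: 13.7
grasp_force: 15.0
```

To row units: -3 mm / 300 = -0.01, -2 mm / 300 = -0.0067.

>>> {"name": "advance", "arguments": {"increments": {"wx":[0,0,0,0],"wy":[0,0,0,0],"wz":[0,0,0,0],"sx":[0,0,0,0],"sy":[-0.0033,-0.0067,-0.01,-0.01],"sz":[0,0,0,0],"jaw":[8,8,8,8]}}}

```text
time: 5.48
tool_pos: [616.3, 71.8, 56.6]
eef_rot: [3.138, 0.002, 0.209]
force: [-3.6, -7.8, 6.1]
width: 14.0
grasp_force: 15.0
```

```bash
python3 - <<'E'
from rig import arm, cams, hand_in
from h import *
s=arm.state();print(s["tool_pos"],s["force"])
d=cams.get_image("top");cv2.imwrite("pics/t2.png",cv2.resize(d["color"][120:250,170:310],None,fx=5,fy=5,interpolation=cv2.INTER_CUBIC)[...,::-1])
E
```

```text
[616.34495368  71.79188661  56.62089785] [-3.56952558 -7.84971821  6.14527534]
```

The cover stopped after 91 mm, which matches the measured opening of about 90.8 mm, and the push force is rising, so it is home. I'll relax, open, rise, and move towards the knob for a look.

To row units: -130 mm / 300 = -0.4333, -110 mm / 300 = -0.3667.

>>> {"name": "advance", "arguments": {"increments": {"wx":[0,0,0,0,0,0,0,0,0],"wy":[0,0,0,0,0,0,0,0,0],"wz":[0,0,0,0,0,0,0,0,0],"sx":[0,0,0,0,0,0,0,0,0],"sy":[0.0033,0.0067,0.0067,0.0067,0.0067,0.0067,0.0067,0.0067,0.0067],"sz":[0,0,0,0,0,-0.1,-0.2333,-0.3667,-0.4333],"jaw":[30,50,60,60,60,60,60,60,60]}}}

```text
time: 6.28
tool_pos: [619.6, 73.2, 191.5]
eef_rot: [-3.141, -0.006, 0.211]
force: [1.0, 1.0, 0.6]
width: 60.1
grasp_force: 0.0
```

>>> {"name": "advance", "arguments": {"increments": {"wx":[0,0,0,0,0,0,0,0,0],"wy":[0,0,0,0,0,0,0,0,0],"wz":[0,0,0,0,0,0,0,0,0],"sx":[-0.0667,-0.14,-0.2133,-0.28,-0.3333,-0.3667,-0.3667,-0.3667,-0.3667],"sy":[0.0667,0.1333,0.1867,0.2333,0.2667,0.3,0.3,0.3,0.3],"sz":[0,0,0,0,0,0,0,0,0],"jaw":[60,60,60,60,60,60,60,60,60]}}}

```text
time: 7.03
tool_pos: [529.8, -37.5, 186.9]
eef_rot: [-3.141, -0.001, 0.212]
force: [0.3, -0.3, -0.3]
width: 60.1
grasp_force: 0.0
```

```bash
python3 - <<'E'
from rig import arm, cams, hand_in
from h import *
s=arm.state();print(s["tool_pos"],s["eef_rot"],s["qd"].round(3))
d=cams.get_image("wrist");im=d["color"]
cv2.imwrite("pics/w3.png",im[...,::-1]);np.save("w3.npy",im)
import pickle;pickle.dump(d,open("w3.pkl","wb"))
t=cams.get_image("top");pickle.dump(t,open("t3.pkl","wb"))
E
```

```text
[529.80997155 -37.54998191 186.92840866] [-3.14097590e+00 -1.40909038e-03  2.12011668e-01] [-0.01   0.005 -0.002 -0.004  0.001  0.001  0.003]
```

View pics/w3.png

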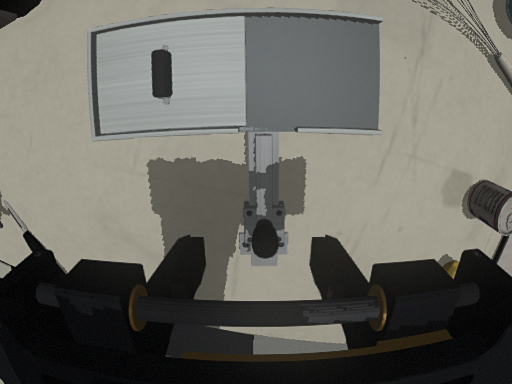

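The cover is fully closed, with the rib at (162,74) and the left end flush. The knob is at (264,238), between the fingertips at (200,240) and (315,240). I'll measure the knob and cross-check against the rib.

```bash
python3 - <<'E'
import pickle
from h import *
d=pickle.load(open("w3.pkl","rb"));t=pickle.load(open("t3.pkl","rb"))
th=.212;R=np.array([[np.cos(th),-np.sin(th)],[np.sin(th),np.cos(th)]])
def blob(d,b,thr):
    x0,y0,x1,y1=b;m=(d["color"].max(2)[y0:y1,x0:x1]<thr).astype(np.uint8);k,l,st,c=cv2.connectedComponentsWithStats(m);i=1+st[1:,4].argmax()
    return c[i]+[x0,y0],st[i]+[x0,y0,0,0,0]
for thr in(40,60):
    for n,b,zs in(("rib",(140,40,185,115),(70,)),("knob",(243,212,290,265),(84,87,90))):
        c,st=blob(d,b,thr)
        for z in zs:
            p=plane(d,c,z,True)[:2];print(thr,n,st,z,p,"knob from rib" if n=="rib" else "",p+R@[-155,-93.5] if n=="rib" else "")
# knob bottom / top edges and columns
u,st=blob(d,(243,212,290,265),60)
print("near-bottom edge @73 & top far edge @101:",plane(d,(u[0],st[1]),73,True),plane(d,(u[0],st[1]+st[3]),101,True))
print("cam",ray(d,(257,194),True)[0],"topcam",ray(t,(258,191),False)[0])
# box right corners, back edge
for uv in((381,13),(381,133),(88,29),(94,139)): 
    p=plane(d,uv,56,True)[:2];print(uv,p)
E
```

```text
40 rib [169  86   3  10  11] 70 [604.48306588  57.48595491] knob from rib [472.62705312 -66.53517999]
40 knob [252 219  27  39 783] 84 [488.4089888  -54.14556256]  
40 knob [252 219  27  39 783] 87 [489.89202375 -53.74612677]  
40 knob [252 219  27  39 783] 90 [491.37505871 -53.34669099]  
60 rib [152  50  20  47 869] 70 [619.14317675  68.65500605] knob from rib [487.287164   -55.36612884]
60 knob [248 219  36  39 869] 84 [488.59259933 -54.25444319]  
60 knob [248 219  36  39 869] 87 [490.07342566 -53.8536977 ]  
60 knob [248 219  36  39 869] 90 [491.554252   -53.45295221]  
near-bottom edge @73 & top far edge @101: [503.87584525 -51.05777535  73.        ] [477.9194723  -56.29727809 101.        ]
cam [611.69915851 -20.93899157 333.40107306] topcam [ 377.43946298  -63.57824273 1556.13551315]
(381, 13) [ 727.40248378 -118.47847642]
(381, 133) [ 609.22957551 -146.26801473]
(88, 29) [658.44274118 165.86922049]
(94, 139) [544.5624621  138.25020279]
```

To row units: 116 mm / 300 = 0.3867, 110 mm / 300 = 0.3667.

>>> {"name": "advance", "arguments": {"increments": {"wx":[0,0,0,0,0,0,0,0,0,0],"wy":[0,0,0,0,0,0,0,0,0,0],"wz":[0,0,0,0,0,0,0,0,0,0],"sx":[-0.0667,-0.12,-0.1433,-0.1433,-0.1433,-0.1433,-0.1433,-0.1433,-0.1433,-0.1433],"sy":[0.01,0.02,0.02,0.02,0.02,0.02,0.02,0.02,0.02,0.02],"sz":[0.0333,0.1,0.1833,0.2667,0.3267,0.3667,0.3867,0.3867,0.3867,0.3867],"jaw":[60,60,60,60,60,60,60,60,45,35]}}}

```text
time: 7.97
tool_pos: [488.8, -53.4, 71.5]
eef_rot: [3.141, -0.001, 0.211]
force: [0.1, -0.4, 0.3]
width: 48.8
grasp_force: 0.0
```

```bash
python3 - <<'E'
from rig import arm, cams, hand_in
from h import *
s=arm.state();print(s["tool_pos"],s["force"])
d=cams.get_image("wrist");cv2.imwrite("pics/w4.png",d["color"][...,::-1])
E
```

```text
[488.80721245 -53.41515399  71.46299147] [ 0.07725814 -0.39102097  0.26933525]
```

View pics/w4.png

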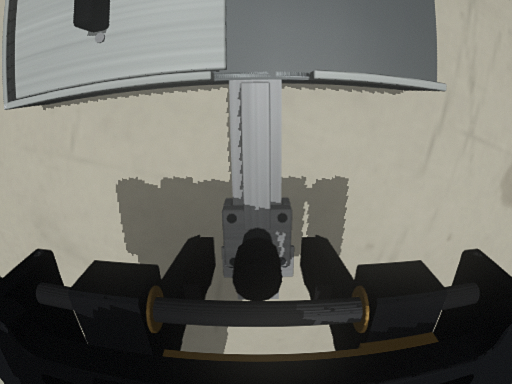

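The knob at (257,265) is centred between the fingertips at (213,240) and (302,240), so I'll close.

>>> {"name": "advance", "arguments": {"increments": {"wx":[0,0,0,0,0,0,0,0],"wy":[0,0,0,0,0,0,0,0],"wz":[0,0,0,0,0,0,0,0],"sx":[0,0,0,0,0,0,0,0],"sy":[0,0,0,0,0,0,0,0],"sz":[0,0,0,0,0,0,0,0],"jaw":[15,15,15,15,15,15,15,15]}, "clamp_n": 30}}

```text
time: 8.68
tool_pos: [488.1, -53.4, 71.1]
eef_rot: [-3.142, -0.0, 0.211]
force: [-1.2, 1.2, 5.2]
width: 22.9
grasp_force: 30.0
```

To row units: -13 mm / 300 = -0.0433, -11 mm / 300 = -0.0367.

>>> {"name": "advance", "arguments": {"increments": {"wx":[0,0,0,0,0,0,0],"wy":[0,0,0,0,0,0,0],"wz":[0,0,0,0,0,0,0],"sx":[0,0,0,0,0,0,0],"sy":[0,0,0,0,0,0,0],"sz":[-0.0067,-0.0167,-0.0267,-0.0367,-0.0433,-0.0433,-0.0433],"jaw":[15,15,15,15,15,15,15]}, "clamp_n": 40}}

```text
time: 9.27
tool_pos: [487.5, -53.6, 83.5]
eef_rot: [-3.141, 0.001, 0.211]
force: [0.8, 2.8, -7.7]
width: 23.2
grasp_force: 40.0
```

The tool rose 12.4 mm with 7.7 N of spring force, so the plunger is up. Now I'll slide the bolt 35 mm.

To row units: 35 mm / 300 = 0.1167, 33 mm / 300 = 0.11.

>>> {"name": "advance", "arguments": {"increments": {"wx":[0,0,0,0,0,0,0,0,0],"wy":[0,0,0,0,0,0,0,0,0],"wz":[0,0,0,0,0,0,0,0,0],"sx":[0.0133,0.03,0.05,0.07,0.0867,0.1,0.11,0.1167,0.1167],"sy":[0,0,0,0,0,0,0,0,0],"sz":[0,0,0,0,0,0,0,0,0],"jaw":[15,15,15,15,15,15,15,15,15]}}}

```text
time: 10.02
tool_pos: [522.7, -45.7, 83.7]
eef_rot: [-3.141, -0.001, 0.211]
force: [-1.0, 4.7, -7.9]
width: 22.5
grasp_force: 40.0
```

```bash
python3 -c "
from rig import arm, cams, hand_in;s=arm.state();print(s['tool_pos'],s['force'],s['wrist_torque'])"
```

```text
[522.70020387 -45.6940283   83.69052615] [-0.9838925   4.70329099 -7.92522497] [ 1.0252449   0.19031118 -0.01859883]
```

>>> {"name": "advance", "arguments": {"increments": {"wx":[0,0,0,0,0,0,0,0],"wy":[0,0,0,0,0,0,0,0],"wz":[0,0,0,0,0,0,0,0],"sx":[0,0,0,0,0,0,0,0],"sy":[0,0,0,0,0,0,0,0],"sz":[0.0067,0.0133,0.02,0.0267,0.0333,0.04,0.0433,0.0433],"jaw":[15,15,15,15,15,15,15,15]}}}

```text
time: 10.68
tool_pos: [522.9, -45.7, 71.2]
eef_rot: [-3.141, -0.002, 0.211]
force: [-2.2, 5.6, -3.9]
width: 22.6
grasp_force: 40.0
```

```bash
python3 -c "
from rig import arm, cams, hand_in;s=arm.state();print(s['tool_pos'],s['force'],s['wrist_torque'])"
```

```text
[522.87208648 -45.69577004  71.2464985 ] [-2.19423198  5.60222801 -3.93723157] [ 1.08805596  0.37331642 -0.03436544]
```

The force is −3.9 N at z 71.2, which is the spring preload, so the pin is near or at the bottom. I'll push down slightly to confirm it is seated.

To row units: 2 mm / 300 = 0.0067, 1 mm / 300 = 0.0033.

>>> {"name": "advance", "arguments": {"increments": {"wx":[0,0,0,0],"wy":[0,0,0,0],"wz":[0,0,0,0],"sx":[0,0,0,0],"sy":[0,0,0,0],"sz":[0.0033,0.0067,0.0067,0.0067],"jaw":[15,15,15,15]}}}

```text
time: 11.02
tool_pos: [524.1, -45.5, 71.0]
eef_rot: [3.141, -0.004, 0.211]
force: [-5.1, 5.0, 11.9]
width: 22.8
grasp_force: 40.0
```

```bash
python3 - <<'E'
from rig import arm, cams, hand_in
from h import *
s=arm.state();print(s['tool_pos'],s['force'],s['qd'].round(3))
d=cams.get_image("wrist");cv2.imwrite("pics/w5.png",d["color"][...,::-1])
E
```

```text
[524.11817261 -45.47263077  70.96702705] [-5.12575446  5.00517317 11.94047532] [-0.001 -0.    -0.     0.     0.002 -0.002 -0.   ]
```

View pics/w5.png

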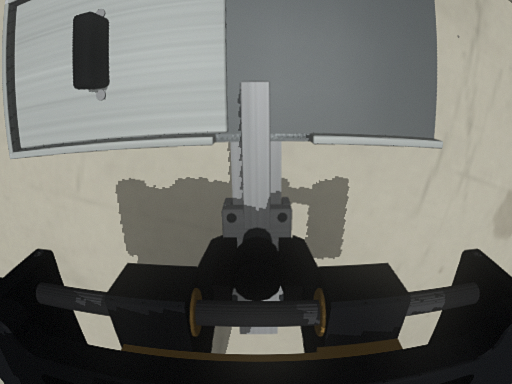

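The bolt's finger now stands behind the cover, its tip at (256,83) just right of the cover edge at (226,80). The downward push meets a firm stop at z 71.0, so the pin is seated. I'll ease the load slightly and hand in.

To row units: -1 mm / 300 = -0.0033, -0.7 mm / 300 = -0.0023.

>>> {"name": "advance", "arguments": {"increments": {"wx":[0,0,0,0],"wy":[0,0,0,0],"wz":[0,0,0,0],"sx":[-0.0033,-0.0033,-0.0033,-0.0033],"sy":[0,0,0,0],"sz":[-0.0023,-0.0023,-0.0023,-0.0023],"jaw":[15,15,15,15]}}}

```text
time: 11.4
tool_pos: [523.4, -45.6, 71.1]
eef_rot: [3.141, -0.005, 0.212]
force: [-2.4, 5.4, 3.9]
width: 22.8
grasp_force: 40.0
```

```bash
python3 -c "
from rig import arm, cams, hand_in;print(hand_in())"
```

```text
the job is handed in; nothing more can be done
None
```

I closed the cover, moved the bolt to the next hole with the pin seated, and handed the job in at 11.4 s with the knob still gripped at 40 N; the hand-in printed no verdict.

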